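Tip the hinge carton down into the taping lane

TASK

Push the standing cardboard carton near its top so that it topples towards the steel stop and lies flat inside the yellow-taped lane; do not shove it along the bench while it stands. Then push the lying carton along the lane until its end sits flush against the stop, staying inside the tape. Only push, never pinch or lift it, leave the bowl, bottle, screwdriver and loose hinge where they are, and finish with the hand clear.

Things in the scene. Friction and masses are not known exactly. Their poses are not given: they have to be found in the camera images.
- lane: Lane on the bench, fixed: flat dark floor edged by three strips of 12 mm yellow tape, closed at the fourth end by a steel stop. Origin: lane centre, on the bench surface. x points along the lane to the stop, y across it, z up. The clear area inside the tape is 260 mm along x (-130..130) and 170 mm along y (-85..85). It points left, right or towards the robot, not ahead.
- lane_stop (a point): Middle of the stop's face at the height of its top edge (lane x = 130, y = 0, z = 40 mm). The stop is a fixed upright steel bar across the lane, 8 mm thick, 40 mm high, 190 mm wide; behind it a foot flange 6 mm thick runs on to lane x = 174 mm
- carton: Rigid brown carton, blue tape over its top, white label on its back: 45 mm (own x) by 90 (own y) by 150 (own z, upright), 0.3 to 0.54 kg, standing loose in the lane near its open end. Origin: centre of its underside. Own x points out of the front broad face, within 8 degrees of lane x; the back face is at own x = -22.5 mm. It tips once it leans 17 degrees
- carton_top (a point): Centre of the carton's top face (own z = 150 mm). Toppled forward over its front foot edge, the carton lies front face down, 45 mm high, with this end towards the stop and roughly 20 to 60 mm short of it
- carton_middle (a point): Centre of the carton's volume, 75 mm above its foot
- carton_foot_left (a point): Carton corner: front face, foot end, own +y side (own x 22.5, y 45, z 0 mm)
- carton_foot_right (a point): Carton corner: front face, foot end, own -y side (own x 22.5, y -45, z 0 mm)
- carton_top_left (a point): Carton corner: front face, top end, own +y side (own x 22.5, y 45, z 150 mm)
- carton_top_right (a point): Carton corner: front face, top end, own -y side (own x 22.5, y -45, z 150 mm)
- bowl: Bystander: steel bowl of small screws, 120 mm across the rim, 45 mm high, loose, beside the lane. Origin: centre of its underside, z up
- bottle: Bystander: small red bottle with a black cap, 36 mm across, 85 mm high, loose, standing beside the lane. Origin: centre of its underside, z up
- screwdriver: Bystander: red electric screwdriver lying on the bench, 185 mm long along its own x (bit to +x, from x = -75 to +110 mm), 36 mm thick, loose, beside the lane. Origin: on the bench under its body
- hinge: Bystander: folded steel hinge lying flat, 75 x 22 x 12 mm, loose, beside the lane near the stop. Origin: centre of its underside
There are look-alikes about, which are no part of the job. What is shaped like the carton but green or red is not meant.

How it is judged:
By the outcome, as a careful person would: the job done as asked, in the order asked, and still so for the second after the job is handed in, with the robot touching nothing.
It also fails if it takes over 40 s, if anything falls off the work surface, if the arm or the gripper's body presses on something with over 40 N, if the wrist force passes 120 N, or if a joint passes its speed limit or range.

ROBOT

A 7-joint arm with a two-finger parallel gripper is mounted at the origin on the work surface. World frame = base frame: x ahead of the robot, y to its left, z up, the work surface at z = 0. Lengths are in mm, angles in rad, forces in N, time in s.
With the tool pointing down it reaches from about 425 to 825 mm from the base axis. Payload 3.6 kg.
Tool frame: the origin (TCP) lies midway between the tips of the shut fingers; the grasp point (between the pads) lies 19 mm behind it; z points along the fingers, y is the line along which they close (so a half turn about z gives the same grasp; the last joint's range is limited). The gripper opens to 93 mm and grips with 3 to 60 N. Pads are 15 mm wide; open, the fingers measure 128 mm over their backs; the gripper's body (75 mm by 188 mm) begins 65 mm behind the grasp point.
Start: joints at [-1.341, 0.615, -0.013, 1.423, 0.008, 1.103, -0.04], TCP at [165.058, 628.663, 218.64] pointing down, gripper open.
Joint ranges: [-3.12, 3.12], [-0.3, 2.06], [-1.34, 1.32], [0.26, 2.42], [-1.36, 4.5], [0.01, 1.98], [-2.84, 2.84]. Speed limits (rad/s): [2.79, 2.79, 3.14, 3.14, 3.14, 3.14, 3.14].

INTERFACE

Orientations are given as [roll, pitch, yaw] about the fixed x, y, z axes, in that order (R = Rz(yaw) Ry(pitch) Rx(roll)).
In Python, from bench import get_obs, read_camera, sign_off gives the robot as it stands.
- The arm moves only by the tool drive_tool, never from a script. Its argument "rows" is a list of rows, each an object with "linear": the shift along the tool's x, y, z as a fraction of full scale, a list of three; "angular": the turn, a rotation vector about the tool's x, y, z as a fraction of full scale, a list of three; "grip": the finger opening in mm, from 0 to 93. In form: [{"linear": [dx, dy, dz], "angular": [rx, ry, rz], "grip": grip}, ...]. A call has 1 to 5 rows; each row is the pose to reach, as a shift and turn from the pose commanded when the call began, along the tool's axes at that moment, turning the shorter way round; what a row does not reach only later rows make up. Full scale, the value 1, is 150 mm for a shift and 180 degrees for a turn. A row lasts 1/10 s, in which the tool goes at most 50 mm and 8.59 degrees, less where a joint would pass 70% of its speed; a pose out of reach is approached as far as the arm can. A call with a number of a shift or a turn outside -1 to 1 is refused whole. A call with a gripper value outside its range is refused whole. The fingers move at their own pace and stop on an object; the grip force is fixed at half the most. Time passes only in rows, so rows that repeat a pose let the fingers close. It gives the time, the measured TCP pose, the force, the opening and the grip force at its end, in the units of the state.
- get_obs(): the state, without advancing time (a new reading comes with each control period).
- read_camera(name): name is "side" or "top" or "wrist"; returns a dict with "img" (400x640x3 uint8, red, green, blue), "intrinsics" (3x3 intrinsics, pixels), "position" and "orientation" of the camera in the world. Camera axes: x right, y down, z forward; pixel columns grow to the right and rows downward; lengths in mm; the calibration is good to about 2 mm. A picture is of the moment at which its call begins. There is no depth.
- sign_off(): hands the job in; it is judged then, once.
The state is a dict: "time_s": time; "joint_positions": joint angles; "qvel": joint speeds; "tau": joint torques, N m; "tool_pos": TCP position; "ee_rot": TCP orientation; "force": force on the tool from outside, world axes, zero at the start; "wrist_torque": the same for the moment, N m; "gripper_width": finger opening in mm; "grip_force": force on a finger pad.
Only numpy, scipy, OpenCV 4.12 (cv2) and the standard library are available. Lean on these libraries where they do the work, as an engineer would, in place of code of your own. Each camera call takes 0.05 s, during which the arm holds its last target. There are 200 camera calls.

## Working session

There is one attempt and no reset: what is moved stays moved. The work goes in short steps, Python scripts to look and compute and a tool call to move; the robot and the scene stay as the last step left them, time stands still between calls to the robot, and variables do not carry over. Pictures are saved under pics/ and viewed, at most 10 in all, crops included, and the job is handed in when it is done.

Besides the shell and the picture viewer there is one more tool, called after "Call:" as name(argument=value, ...) on one line, values as JSON. drive_tool: Moves the arm, as the interface text tells. Shift numbers are shares of 150 mm and turn numbers shares of 180 degrees, none past 1 either way. Its arguments: {"type":"object","properties":{"rows":{"type":"array"}},"required":["rows"]}

```bash
mkdir -p pics; cat > h.py <<'E'
import numpy as np, cv2
from bench import get_obs, read_camera
from scipy.spatial.transform import Rotation as R
def cam(n):
    c=read_camera(n); o=np.array(c["orientation"],float)
    M=o if o.shape==(3,3) else R.from_euler('xyz',o).as_matrix() if o.size==3 else R.from_quat(o).as_matrix()
    return c["img"],np.array(c["intrinsics"]),np.array(c["position"],float),M
def pix2w(px,K,P,M,z):
    d=M@np.linalg.solve(K,[px[0],px[1],1.]); return P+d*(z-P[2])/d[2]
def w2pix(w,K,P,M):
    v=K@(M.T@(np.array(w,float)-P)); return v[:2]/v[2]
E
python3 - <<'E'
from h import *
print(get_obs())
for n in("top","side"):
    c=read_camera(n); print(n,c["intrinsics"],c["position"],c["orientation"])
    cv2.imwrite(f"pics/{n}0.png",c["img"][:,:,::-1])
E
```

```text
{'time_s': 0.0, 'joint_positions': array([-1.34048402,  0.61588809, -0.01262148,  1.42488757,  0.00811538,
        1.10339584, -0.04041081]), 'qvel': array([-8.10407833e-04, -1.57252297e-03, -5.55126452e-04, -8.00256967e-04,
        4.77234322e-04,  1.52549363e-05,  1.67778454e-04]), 'tau': array([ 7.54161056e-05, -4.58936691e+01,  2.09039231e-01, -1.65745908e+01,
       -6.10977039e-02,  2.06932303e-02,  2.38181738e-04]), 'tool_pos': array([164.89159372, 627.92190234, 217.50512715]), 'ee_rot': array([-3.13906469e+00,  4.67305281e-05,  2.88484717e+00]), 'force': array([ 0.44920871, -0.26036514,  0.12300362]), 'wrist_torque': array([-0.05682125, -0.05358291,  0.07456264]), 'grip_force': 0.0, 'gripper_width': 93.12255597543589}
top [[368.10374613   0.         316.16472134]
 [  0.         368.10374613 194.97571903]
 [  0.           0.           1.        ]] [382.76984592 -41.00273229 822.81510452] [-2.91962805  0.00473307 -1.57454387]
side [[398.91192614   0.         320.70226374]
 [  0.         398.91192614 200.14217424]
 [  0.           0.           1.        ]] [ -42.40038662 -583.67515116  649.34645418] [-2.14908128 -0.02441513 -0.82001633]
```

View pics/top0.png

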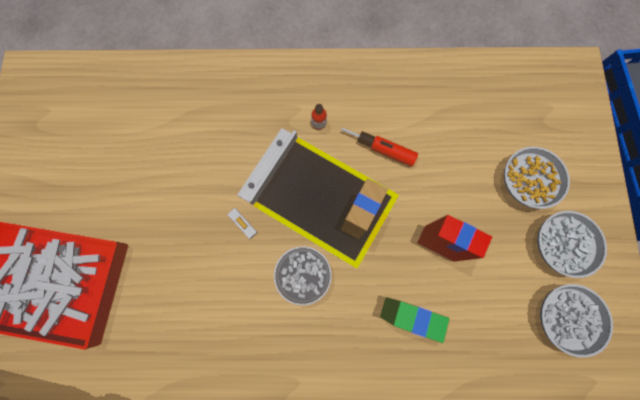

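View pics/side0.png

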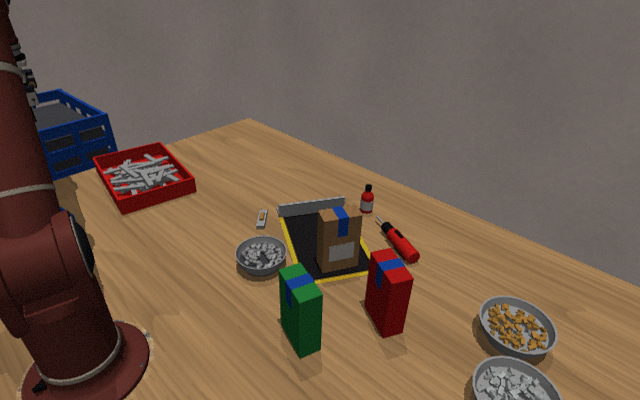

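The top view shows three carton-shaped things: brown at (366,208) inside the yellow-taped lane, red at (456,238) and green at (415,320), both outside it. Brown with blue tape and a white label is the one meant. The stop is at (268,165), the bowl (302,276), the hinge (242,223), the bottle (319,117) and the screwdriver (385,148). I'll confirm in one crop.

```bash
python3 - <<'E'
import cv2
i=cv2.imread("pics/top0.png")[115:275,225:425]
cv2.imwrite("pics/topcrop.png",cv2.resize(i,(750,600),interpolation=cv2.INTER_CUBIC))
E
```

```text
(no output)
```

View pics/topcrop.png

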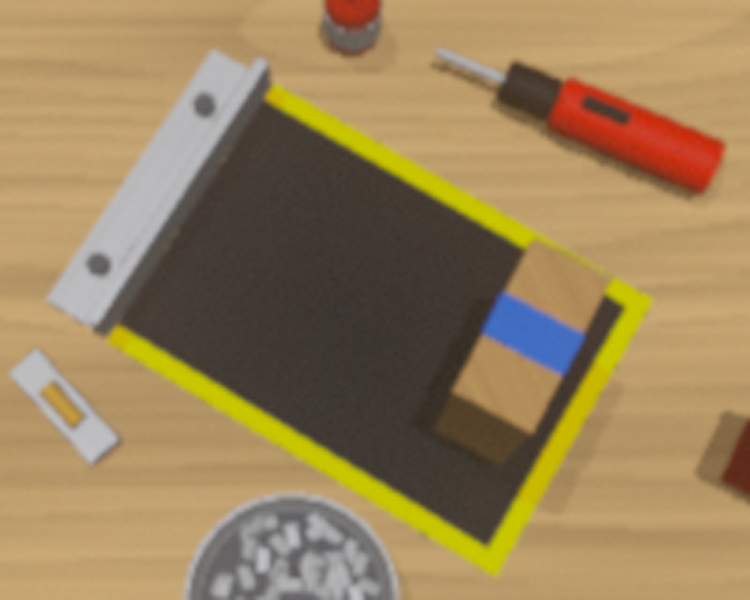

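The crop confirms it: the brown carton with blue tape is in the lane, its top corners at crop (535,238), (610,280), (530,433) and (452,392). The outer tape corners are at (652,299) and (496,573).

```bash
python3 - <<'E'
from h import *
_,K,P,M=cam("top")
f=lambda x,y,z:pix2w((225+(x+.5)/3.75-.5,115+(y+.5)/3.75-.5),K,P,M,z)[:2]
A=f(652,299,0);B=f(496,573,0)   # outer corners at x=-142,y=-/+97
C=f(272,86,0);D=f(108,338,0); print("tape",A,B,np.linalg.norm(A-B),"(194)",C,D,np.linalg.norm(A-C),np.linalg.norm(B-D),"~272")
T=[f(*p,150) for p in((535,238),(610,280),(530,433),(452,392))]
print(np.round(T,1),[np.linalg.norm(T[i]-T[(i+1)%4]).round(1) for i in range(4)])
F=[f(435,432,0),f(500,465,0)];print("foot",F)
ux=((C-A)+(D-B)); ux/=np.linalg.norm(ux); th=np.arctan2(ux[1],ux[0])
v=(B-A); th2=np.arctan2(v[1],v[0])-np.pi/2
print("lane yaw deg",np.degrees([th,th2]))
th=(th+th2)/2 if abs(th-th2)<.3 else th
ex=np.array([np.cos(th),np.sin(th)]);ey=np.array([-ex[1],ex[0]])
O=(A+B)/2+142*ex; print("lane O",O)
L=lambda p:np.round([(p-O)@ex,(p-O)@ey],1)
print("top lane",[L(t) for t in T],"ctr",L(np.mean(T,0)),np.mean(T,0),"foot",[L(t) for t in F],"stop",[L(C),L(D)])
e=(T[0]-T[1])+(T[3]-T[2]); print("carton yaw",np.degrees(np.arctan2(e[1],e[0])))
e=(T[3]-T[0])+(T[2]-T[1]); print("carton yaw via long",np.degrees(np.arctan2(e[1],e[0])))
for n,p,z in(("bowl",(302,276),45),("red",(466,236),150),("green",(432,322),150),("bottle",(319,110),85)):
    q=pix2w(p,K,P,M,z)[:2]; print(n,q,L(q))
E
```

```text
tape [ 569.00251993 -226.34862296] [ 405.1610951  -126.52333819] 191.85697790869034 (194) [708.51621176   6.80623917] [546.28757958 105.29184006] 271.7080417298691 271.3944757925697 ~272
[[ 566.9 -135.3]
 [ 544.9 -172.1]
 [ 468.2 -129.4]
 [ 488.6  -91.7]] [np.float64(42.9), np.float64(87.8), np.float64(42.9), np.float64(89.6)]
foot [array([488.06972959, -92.38371782]), array([ 468.20099197, -130.67309518])]
lane yaw deg [58.88624066 58.64688886]
lane O [560.71250991 -55.01720252]
top lane [array([-65.4, -46.9]), array([-108.3,  -47.2]), array([-111.6,   40.5]), array([-68.8,  42.6])] ctr [-88.5  -2.7] [ 517.14532122 -132.12447806] foot [array([-69.6,  42.7]), array([-112.7,   39.9])] stop [array([129.5, -94.3]), array([129.6,  95.5])]
carton yaw 60.35219146130377
carton yaw via long 150.94019121975717
bowl [387.02177242  -8.09990919] [-49.9 172.8]
red [ 456.58724633 -311.44274384] [-273.3  -43.9]
green [ 307.60705688 -238.62268572] [-288.2  121.2]
bottle [738.0954256  -44.98816167] [ 100.6 -146.5]
```

```bash
cat >> h.py <<'E'
def plan(wps,start=None):
    """wps: (x,y,z,yawdeg[,lean deg]) -> tool-frame fractions for consecutive calls"""
    o=get_obs(); p=np.array(o["tool_pos"]); r=R.from_euler('xyz',o["ee_rot"])
    print("t",round(o["time_s"],2),"tcp",p.round(1),"yaw",np.degrees(o["ee_rot"]).round(1),"F",o["force"].round(1))
    for w in wps:
        t=np.array(w[:3],float); rt=R.from_euler('xyz',[180,0,w[3]],degrees=True)
        print(w,"lin",(r.inv().apply(t-p)/150).round(3),"ang",((r.inv()*rt).as_rotvec()/np.pi).round(3)); p,r=t,rt
TH=np.radians(58.8); EX=np.array([np.cos(TH),np.sin(TH)]); EY=np.array([-EX[1],EX[0]]); O=np.array([560.7,-55.0])
def lane(x,y): return O+x*EX+y*EY
def tolane(p): d=np.array(p[:2])-O; return np.round([d@EX,d@EY],1)
E
python3 - <<'E'
from h import *
w=[(600*np.cos(np.radians(h)),600*np.sin(np.radians(h)),245,h+90) for h in(58,42,25,8,-8)]
w.append((*lane(-160,-2.7),245,60))
plan([tuple(float(round(v,1)) for v in a) for a in w])
E
```

```text
t 0.15 tcp [164.9 628.1 217.8] yaw [-179.9    0.   165.3] F [ 0.4  0.1 -0.4]
(318.0, 508.8, 245.0, 148.0) lin [-1.189 -0.511 -0.181] ang [-0.001  0.     0.096]
(445.9, 401.5, 245.0, 132.0) lin [-1.102 -0.155 -0.   ] ang [-0.    -0.     0.089]
(543.8, 253.6, 245.0, 115.0) lin [-1.169 -0.175 -0.   ] ang [ 0.    -0.     0.094]
(594.2, 83.5, 245.0, 98.0) lin [-1.17  -0.175 -0.   ] ang [-0.    -0.     0.094]
(594.2, -83.5, 245.0, 82.0) lin [-1.102 -0.155 -0.   ] ang [ 0.    -0.     0.089]
(480.1, -193.3, 245.0, 60.0) lin [-0.831 -0.651 -0.   ] ang [ 0.    -0.     0.122]
```

Call:
drive_tool(rows=[{"linear": [-0.98, -0.3, -0.18], "angular": [0, 0, 0.08], "grip": 40}, {"linear": [-0.98, -0.3, -0.18], "angular": [0, 0, 0.08], "grip": 40}, {"linear": [-0.98, -0.3, -0.18], "angular": [0, 0, 0.08], "grip": 40}, {"linear": [-0.98, -0.3, -0.18], "angular": [0, 0, 0.08], "grip": 40}])

```text
time_s: 0.55
tool_pos: [305.2, 542.6, 246.9]
ee_rot: [3.14, 0.008, 2.62]
force: [-0.1, -0.3, -0.5]
gripper_width: 65.5
grip_force: 0.0
```

Call:
drive_tool(rows=[{"linear": [-0.98, -0.15, 0], "angular": [0, 0, 0.08], "grip": 40}, {"linear": [-0.98, -0.15, 0], "angular": [0, 0, 0.08], "grip": 40}, {"linear": [-0.98, -0.15, 0], "angular": [0, 0, 0.08], "grip": 40}, {"linear": [-0.98, -0.15, 0], "angular": [0, 0, 0.08], "grip": 40}])

```text
time_s: 0.95
tool_pos: [421.5, 448.8, 245.6]
ee_rot: [-3.141, 0.008, 2.368]
force: [-0.6, -0.8, 0.4]
gripper_width: 40.7
grip_force: 0.0
```

Call:
drive_tool(rows=[{"linear": [-0.98, -0.15, 0], "angular": [0, 0, 0.08], "grip": 40}, {"linear": [-0.98, -0.15, 0], "angular": [0, 0, 0.08], "grip": 40}, {"linear": [-0.98, -0.15, 0], "angular": [0, 0, 0.08], "grip": 40}, {"linear": [-0.98, -0.15, 0], "angular": [0, 0, 0.08], "grip": 40}])

```text
time_s: 1.35
tool_pos: [510.2, 329.8, 245.7]
ee_rot: [3.142, 0.008, 2.116]
force: [0.6, -1.5, -0.2]
gripper_width: 40.1
grip_force: 0.0
```

Call:
drive_tool(rows=[{"linear": [-0.98, -0.15, 0], "angular": [0, 0, 0.08], "grip": 40}, {"linear": [-0.98, -0.15, 0], "angular": [0, 0, 0.08], "grip": 40}, {"linear": [-0.98, -0.15, 0], "angular": [0, 0, 0.08], "grip": 40}, {"linear": [-0.98, -0.15, 0], "angular": [0, 0, 0.08], "grip": 40}])

```text
time_s: 1.75
tool_pos: [566.6, 192.5, 245.9]
ee_rot: [3.141, 0.008, 1.865]
force: [-0.5, 0.0, -0.3]
gripper_width: 40.2
grip_force: 0.0
```

Call:
drive_tool(rows=[{"linear": [-0.98, -0.15, 0], "angular": [0, 0, 0.08], "grip": 40}, {"linear": [-0.98, -0.15, 0], "angular": [0, 0, 0.08], "grip": 40}, {"linear": [-0.98, -0.15, 0], "angular": [0, 0, 0.08], "grip": 40}, {"linear": [-0.98, -0.15, 0], "angular": [0, 0, 0.08], "grip": 40}])

```text
time_s: 2.15
tool_pos: [587.1, 46.0, 246.1]
ee_rot: [3.141, 0.007, 1.615]
force: [0.2, 0.5, 0.3]
gripper_width: 40.1
grip_force: 0.0
```

```bash
python3 - <<'E'
from h import *
plan([(*lane(-160,-2.7).round(1),245,60)])
E
```

```text
t 2.15 tcp [587.1  46.  246.1] yaw [180.    0.4  92.5] F [0.2 0.5 0.3]
(np.float64(480.1), np.float64(-193.3), 245, 60) lin [-1.563 -0.782  0.018] ang [0.001 0.002 0.181]
```

Call:
drive_tool(rows=[{"linear": [-0.8, -0.39, 0], "angular": [0, 0, 0.09], "grip": 40}, {"linear": [-0.8, -0.39, 0], "angular": [0, 0, 0.09], "grip": 40}, {"linear": [-0.8, -0.39, 0], "angular": [0, 0, 0.09], "grip": 40}, {"linear": [-0.8, -0.39, 0], "angular": [0, 0, 0.09], "grip": 40}])

```text
time_s: 2.55
tool_pos: [532.8, -72.4, 246.1]
ee_rot: [-3.141, 0.003, 1.337]
force: [0.7, -0.7, 0.1]
gripper_width: 39.5
grip_force: 0.0
```

```bash
python3 - <<'E'
from h import *
l=lane(-160,-2.7).round(1)
plan([(*l,245,60),(*l,130,60)])
E
```

```text
t 2.55 tcp [532.8 -72.4 246.1] yaw [-180.     0.2   76.6] F [ 0.7 -0.7  0.1]
(np.float64(480.1), np.float64(-193.3), 245, 60) lin [-0.865 -0.155  0.01 ] ang [-0.     0.001  0.092]
(np.float64(480.1), np.float64(-193.3), 130, 60) lin [ 0.    -0.     0.767] ang [0. 0. 0.]
```

Call:
drive_tool(rows=[{"linear": [-0.865, -0.155, 0.01], "angular": [0, 0, 0.092], "grip": 40}, {"linear": [-0.865, -0.155, 0.01], "angular": [0, 0, 0.092], "grip": 40}, {"linear": [-0.865, -0.155, 0.01], "angular": [0, 0, 0.092], "grip": 40}, {"linear": [-0.865, -0.155, 0.01], "angular": [0, 0, 0.092], "grip": 40}])

```text
time_s: 2.95
tool_pos: [481.7, -192.3, 244.6]
ee_rot: [3.141, 0.002, 1.049]
force: [-0.4, -0.1, -0.3]
gripper_width: 39.9
grip_force: 0.0
```

Call:
drive_tool(rows=[{"linear": [0, 0, 0.77], "angular": [0, 0, 0], "grip": 40}, {"linear": [0, 0, 0.77], "angular": [0, 0, 0], "grip": 40}, {"linear": [0, 0, 0.77], "angular": [0, 0, 0], "grip": 40}, {"linear": [0, 0, 0.77], "angular": [0, 0, 0], "grip": 40}])

```text
time_s: 3.35
tool_pos: [483.0, -184.8, 125.7]
ee_rot: [-3.135, -0.001, 1.06]
force: [-0.4, -0.4, 0.4]
gripper_width: 39.8
grip_force: 0.0
```

```bash
python3 - <<'E'
from h import *
plan([(*lane(-120,-2.7).round(1),130,60.5)]); print(tolane(get_obs()["tool_pos"]))
i,K,P,M=cam("side")
cv2.imwrite("pics/side1.png",cv2.resize(i[150:310,220:420],(750,600))[:,:,::-1])
E
```

```text
t 3.35 tcp [ 483.  -184.8  125.7] yaw [-179.6   -0.    60.8] F [-0.4 -0.4  0.4]
(np.float64(500.8), np.float64(-159.0), 130, 60.5) lin [ 0.208  0.019 -0.029] ang [-0.002 -0.     0.001]
[-151.3   -0.8]
```

View pics/side1.png

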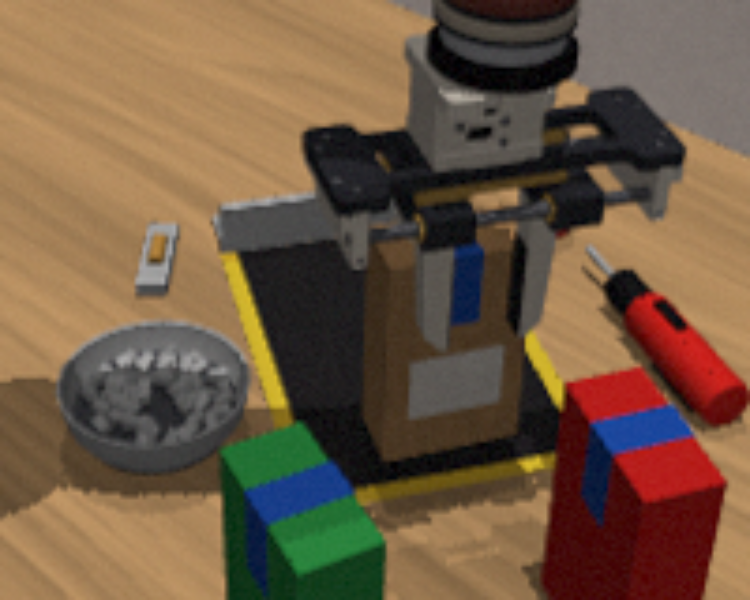

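The hand is behind the carton's back face near its top, at fingertip crop positions (432,340) and (525,330), and clear of the red and green boxes. Next I topple the carton slowly.

Call:
drive_tool(rows=[{"linear": [0.12, 0, 0], "angular": [0, 0, 0], "grip": 40}, {"linear": [0.18, 0, 0], "angular": [0, 0, 0], "grip": 40}, {"linear": [0.23, 0, 0], "angular": [0, 0, 0], "grip": 40}, {"linear": [0.28, 0, 0], "angular": [0, 0, 0], "grip": 40}, {"linear": [0.33, 0, 0], "angular": [0, 0, 0], "grip": 40}])

```text
time_s: 3.9
tool_pos: [508.3, -145.5, 129.3]
ee_rot: [3.14, 0.0, 1.056]
force: [0.5, -0.6, 0.7]
gripper_width: 40.2
grip_force: 0.3
```

Call:
drive_tool(rows=[{"linear": [0.06, 0, 0], "angular": [0, 0, 0], "grip": 40}, {"linear": [0.12, 0, 0], "angular": [0, 0, 0], "grip": 40}, {"linear": [0.18, 0, 0], "angular": [0, 0, 0], "grip": 40}])

```text
time_s: 4.2
tool_pos: [521.5, -121.1, 128.5]
ee_rot: [-3.141, -0.0, 1.057]
force: [-1.2, -0.1, -0.3]
gripper_width: 39.8
grip_force: 0.0
```

```bash
python3 - <<'E'
from h import *
o=get_obs();print(tolane(o["tool_pos"]),o["tool_pos"].round(1))
i,K,P,M=cam("side")
cv2.imwrite("pics/side2.png",cv2.resize(i[150:310,220:420],(750,600))[:,:,::-1])
E
```

```text
[-76.9  -0.7] [ 521.5 -121.1  128.5]
```

View pics/side2.png

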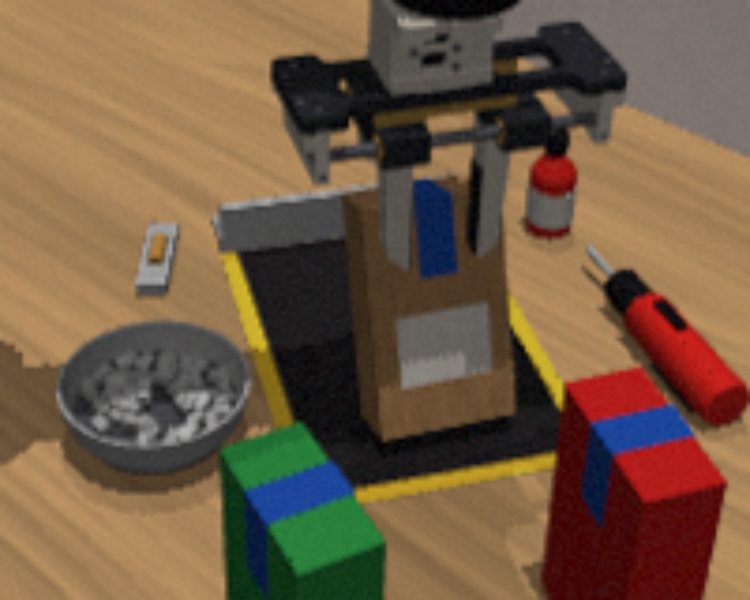

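The carton is leaning forward about its front foot edge, with its rear foot edge lifted to about (375,435). I keep pushing.

Call:
drive_tool(rows=[{"linear": [0.06, 0, 0], "angular": [0, 0, 0], "grip": 40}, {"linear": [0.12, 0, 0], "angular": [0, 0, 0], "grip": 40}, {"linear": [0.16, 0, 0], "angular": [0, 0, 0], "grip": 40}, {"linear": [0.16, 0, 0], "angular": [0, 0, 0], "grip": 40}, {"linear": [0.16, 0, 0], "angular": [0, 0, 0], "grip": 40}])

```text
time_s: 4.75
tool_pos: [532.8, -101.3, 128.6]
ee_rot: [-3.142, 0.0, 1.056]
force: [0.5, -0.4, 1.0]
gripper_width: 39.9
grip_force: 0.0
```

Call:
drive_tool(rows=[{"linear": [0, 0, -0.05], "angular": [0, 0, 0], "grip": 40}, {"linear": [0, 0, -0.1], "angular": [0, 0, 0], "grip": 40}, {"linear": [0, 0, -0.1], "angular": [0, 0, 0], "grip": 40}])

```text
time_s: 5.05
tool_pos: [533.8, -102.0, 145.2]
ee_rot: [3.139, -0.001, 1.056]
force: [-0.0, -0.1, -0.2]
gripper_width: 39.9
grip_force: 0.0
```

Call:
drive_tool(rows=[{"linear": [-0.7, 0, 0], "angular": [0, 0, 0], "grip": 40}, {"linear": [-0.7, 0, 0], "angular": [0, 0, 0], "grip": 40}, {"linear": [-0.7, 0, 0], "angular": [0, 0, 0], "grip": 40}, {"linear": [-0.7, 0, 0], "angular": [0, 0, 0], "grip": 40}])

```text
time_s: 5.45
tool_pos: [480.3, -194.8, 144.2]
ee_rot: [3.141, 0.0, 1.051]
force: [0.5, 0.9, 0.5]
gripper_width: 39.7
grip_force: 0.0
```

```bash
python3 - <<'E'
from h import *
o=get_obs();print(tolane(o["tool_pos"]),o["tool_pos"].round(1),o["time_s"])
i,K,P,M=cam("side")
s=cv2.resize(i[170:290,240:390],(400,320),interpolation=cv2.INTER_CUBIC)
i,K,P,M=cam("top")
t=cv2.resize(i[115:275,225:425],(750,600),interpolation=cv2.INTER_CUBIC)
cv2.imwrite("pics/top3.png",t[:,:,::-1]);cv2.imwrite("pics/side3.png",s[:,:,::-1])
E
```

```text
[-161.2   -3.6] [ 480.3 -194.8  144.2] 5.45
```

View pics/top3.png

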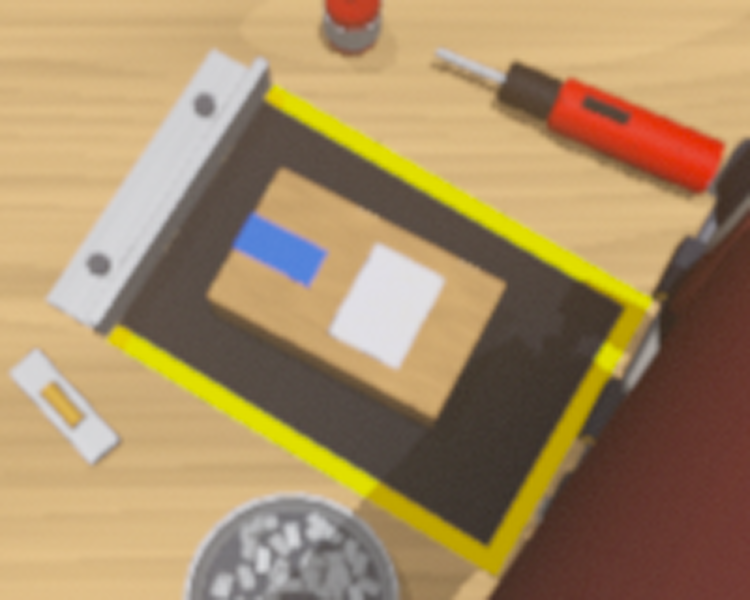

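The carton lies flat in the lane. Its upper-face corners are at crop (283,168), (505,287), (438,418) and (208,296).

```bash
python3 - <<'E'
from h import *
_,K,P,M=cam("top")
f=lambda x,y,z:pix2w((225+(x+.5)/3.75-.5,115+(y+.5)/3.75-.5),K,P,M,z)[:2]
T=[f(*p,45) for p in((283,168),(505,287),(438,418),(208,296))]
print([tolane(t) for t in T],tolane(np.mean(T,0)))
e=T[0]-T[1]+T[3]-T[2];print("yaw",np.degrees(np.arctan2(e[1],e[0])))
l=lane(-110,-1.5).round(1); plan([(*lane(-130,-2).round(1),100,58.8),(*lane(-130,-2).round(1),22,58.8)])
E
```

```text
[array([ 85.4, -40.1]), array([-62.6, -44.5]), array([-67.6,  41.4]), array([82.1, 48.4])] [9.3 1.3]
yaw 61.002939592248545
t 5.6 tcp [ 482.3 -190.9  143.5] yaw [-1.80e+02 -1.00e-01  6.07e+01] F [-0.3  1.1  0.3]
(np.float64(495.1), np.float64(-167.2), 100, 58.8) lin [ 0.179 -0.003  0.29 ] ang [-0.   -0.    0.01]
(np.float64(495.1), np.float64(-167.2), 22, 58.8) lin [ 0.   -0.    0.52] ang [0. 0. 0.]
```

Call:
drive_tool(rows=[{"linear": [0.18, 0, 0.3], "angular": [0, 0, 0.01], "grip": 50}, {"linear": [0.18, 0, 0.55], "angular": [0, 0, 0.01], "grip": 50}, {"linear": [0.18, 0, 0.75], "angular": [0, 0, 0.01], "grip": 50}, {"linear": [0.18, 0, 0.81], "angular": [0, 0, 0.01], "grip": 50}, {"linear": [0.18, 0, 0.81], "angular": [0, 0, 0.01], "grip": 50}])

```text
time_s: 6.1
tool_pos: [494.5, -167.8, 21.1]
ee_rot: [-3.139, 0.0, 1.027]
force: [-0.5, -0.8, 0.7]
gripper_width: 50.0
grip_force: 0.0
```

```bash
python3 - <<'E'
from h import *
plan([(*lane(-80,-1).round(1),22,58.8),(*lane(-45,-1).round(1),22,58.8)]);print(tolane(get_obs()["tool_pos"]))
E
```

```text
t 6.1 tcp [ 494.5 -167.8   21.1] yaw [-179.9    0.    58.8] F [-0.5 -0.8  0.7]
(np.float64(520.1), np.float64(-123.9), 22, 58.8) lin [ 0.339 -0.005 -0.006] ang [-0.001  0.     0.   ]
(np.float64(538.2), np.float64(-94.0), 22, 58.8) lin [ 0.233 -0.    -0.   ] ang [0. 0. 0.]
[-130.8   -1.8]
```

Call:
drive_tool(rows=[{"linear": [0.15, 0, 0], "angular": [0, 0, 0], "grip": 50}, {"linear": [0.27, 0, 0], "angular": [0, 0, 0], "grip": 50}, {"linear": [0.33, 0, 0], "angular": [0, 0, 0], "grip": 50}, {"linear": [0.37, 0, 0], "angular": [0, 0, 0], "grip": 50}, {"linear": [0.41, 0, 0], "angular": [0, 0, 0], "grip": 50}])

```text
time_s: 6.6
tool_pos: [525.7, -118.4, 23.2]
ee_rot: [3.141, 0.003, 1.025]
force: [-3.3, -4.0, 3.3]
gripper_width: 49.9
grip_force: 2.3
```

Call:
drive_tool(rows=[{"linear": [0.04, 0, 0], "angular": [0, 0, 0], "grip": 50}, {"linear": [0.08, 0, 0], "angular": [0, 0, 0], "grip": 50}, {"linear": [0.12, 0, 0], "angular": [0, 0, 0], "grip": 50}, {"linear": [0.16, 0, 0], "angular": [0, 0, 0], "grip": 50}, {"linear": [0.19, 0, 0], "angular": [0, 0, 0], "grip": 50}])

```text
time_s: 7.1
tool_pos: [542.0, -93.0, 22.5]
ee_rot: [3.14, 0.001, 1.024]
force: [-3.6, -5.0, 4.0]
gripper_width: 49.9
grip_force: 2.5
```

```bash
python3 - <<'E'
from h import *
plan([(*lane(-28,-1).round(1),22,58.8)]);print(tolane(get_obs()["tool_pos"]))
E
```

```text
t 7.1 tcp [542.  -93.   22.5] yaw [179.9   0.   58.7] F [-3.6 -5.   4. ]
(np.float64(547.1), np.float64(-79.5), 22, 58.8) lin [ 0.094 -0.017  0.003] ang [ 0.001  0.    -0.001]
[-42.2  -3.6]
```

Call:
drive_tool(rows=[{"linear": [0.03, 0, 0], "angular": [0, 0, 0], "grip": 50}, {"linear": [0.06, 0, 0], "angular": [0, 0, 0], "grip": 50}, {"linear": [0.08, 0, 0], "angular": [0, 0, 0], "grip": 50}])

```text
time_s: 7.4
tool_pos: [547.9, -82.1, 22.3]
ee_rot: [3.141, 0.0, 1.025]
force: [-2.6, -4.2, 4.2]
gripper_width: 49.9
grip_force: 2.6
```

Call:
drive_tool(rows=[{"linear": [0.015, 0, 0], "angular": [0, 0, 0], "grip": 50}, {"linear": [0.03, 0, 0], "angular": [0, 0, 0], "grip": 50}])

```text
time_s: 7.6
tool_pos: [548.1, -81.9, 22.3]
ee_rot: [3.141, 0.006, 1.023]
force: [-6.3, -11.3, 6.5]
gripper_width: 49.6
grip_force: 6.4
```

```bash
python3 - <<'E'
from h import *
o=get_obs();print(tolane(o["tool_pos"]),o["force"])
E
```

```text
[-29.5  -3.1] [ -6.25274119 -11.34271708   6.49271355]
```

Contact with the stop: the force jumped to about 13 N at the expected place, TCP x ≈ -29.5. A little more push squares it up.

Call:
drive_tool(rows=[{"linear": [0.02, 0, 0], "angular": [0, 0, 0], "grip": 50}, {"linear": [0.03, 0, 0], "angular": [0, 0, 0], "grip": 50}, {"linear": [0.03, 0, 0], "angular": [0, 0, 0], "grip": 50}])

```text
time_s: 7.9
tool_pos: [547.9, -81.8, 22.3]
ee_rot: [-3.141, 0.011, 1.022]
force: [-8.9, -14.3, 7.2]
gripper_width: 50.3
grip_force: 8.2
```

```bash
python3 - <<'E'
from h import *
o=get_obs();print(tolane(o["tool_pos"]),o["force"])
i,K,P,M=cam("top")
cv2.imwrite("pics/top4.png",cv2.resize(i[115:275,225:425],(750,600),interpolation=cv2.INTER_CUBIC)[:,:,::-1])
E
```

```text
[-29.6  -3. ] [ -8.88888468 -14.25613157   7.16650246]
```

View pics/top4.png

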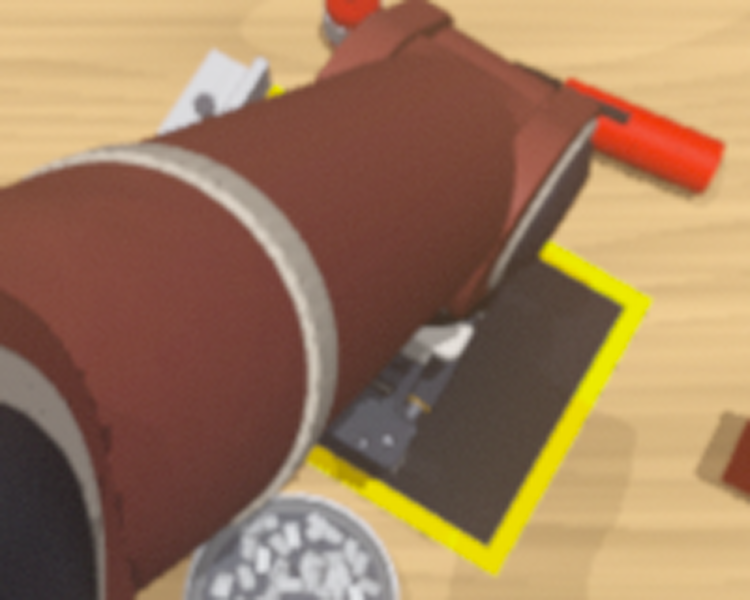

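The arm hides the carton from the top camera, and the bystanders in view have not moved. I back off, rise and look.

Call:
drive_tool(rows=[{"linear": [-0.1, 0, 0], "angular": [0, 0, 0], "grip": 50}, {"linear": [-0.35, 0, 0], "angular": [0, 0, 0], "grip": 50}, {"linear": [-0.6, 0, -0.1], "angular": [0, 0, 0], "grip": 50}, {"linear": [-0.75, 0, -0.4], "angular": [0, 0, 0], "grip": 50}, {"linear": [-0.8, 0, -0.7], "angular": [0, 0, 0], "grip": 50}])

```text
time_s: 8.45
tool_pos: [488.5, -177.4, 127.4]
ee_rot: [-3.138, -0.001, 1.022]
force: [2.0, -0.2, -0.1]
gripper_width: 49.9
grip_force: 0.0
```

Call:
drive_tool(rows=[{"linear": [-0.1, 0, -0.3], "angular": [0, 0, 0], "grip": 50}, {"linear": [-0.1, 0, -0.5], "angular": [0, 0, 0], "grip": 50}, {"linear": [-0.1, 0, -0.5], "angular": [0, 0, 0], "grip": 50}, {"linear": [-0.1, 0, -0.5], "angular": [0, 0, 0], "grip": 50}])

```text
time_s: 8.85
tool_pos: [483.2, -187.4, 202.1]
ee_rot: [3.141, -0.003, 1.028]
force: [-0.8, -0.4, -0.1]
gripper_width: 49.9
grip_force: 0.0
```

```bash
python3 - <<'E'
from h import *
i,K,P,M=cam("top")
cv2.imwrite("pics/top5.png",cv2.resize(i[115:275,225:425],(750,600),interpolation=cv2.INTER_CUBIC)[:,:,::-1])
E
```

```text
(no output)
```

View pics/top5.png

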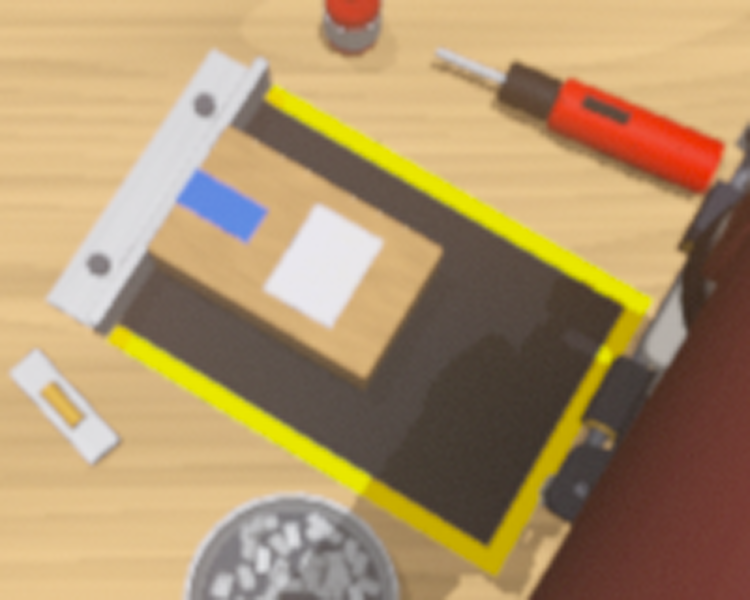

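The carton lies with its top end against the stop, edge (232,127)–(148,253), inside the tape, and the bystanders are unmoved. One numeric check for flushness.

```bash
python3 - <<'E'
from h import *
_,K,P,M=cam("top")
f=lambda x,y,z:pix2w((225+(x+.5)/3.75-.5,115+(y+.5)/3.75-.5),K,P,M,z)[:2]
T=[f(*p,45) for p in((232,127),(442,250),(365,382),(148,253))]
print([tolane(t) for t in T])
g=lambda a,b:np.degrees(np.arctan2(*(a-b)[::-1]))
print("long",g(T[0],T[1]),g(T[3],T[2]),"foot",g(T[2],T[1])-90)
i=cv2.imread("pics/top5.png"); h=cv2.cvtColor(i,cv2.COLOR_BGR2HSV)
m=np.zeros(i.shape[:2],np.uint8); cv2.fillPoly(m,[np.array([(225,95),(480,225),(380,420),(120,270)])],255)
b=((h[...,2]>115)&(m>0)&~((h[...,0]>22)&(h[...,0]<34)&(h[...,1]>180))).astype(np.uint8)
def edge(A,B,n=25):   # bright->dark crossing normal to the A-B edge (outward)
    A,B=np.array(A,float),np.array(B,float);d=(B-A)/np.linalg.norm(B-A);nn=np.array([-d[1],d[0]])
    c=np.array([290,255.]); nn=nn if (A-c)@nn>0 else -nn; out=[];v=h[...,2].astype(np.float32)
    for t in np.linspace(.12,.88,n):
        p=A+t*(B-A); s=np.arange(-14,15); q=p+s[:,None]*nn
        pr=cv2.remap(v,q[:,0].astype(np.float32)[None],q[:,1].astype(np.float32)[None],cv2.INTER_LINEAR)[0]
        k=np.argmin(np.diff(pr)); out.append(f(*(p+(s[k]+.5)*nn),45))
    out=np.array(out); w=cv2.fitLine(out.astype(np.float32),cv2.DIST_HUBER,0,.01,.01).ravel(); return np.degrees(np.arctan2(w[1],w[0])),tolane(out.mean(0))
print(edge((232,127),(442,250)),edge((148,253),(365,382)),edge((442,250),(365,382)))
E
```

```text
[array([124.8, -46.3]), array([-20.2, -45. ]), array([-21.6,  44.9]), array([125.8,  44.6])]
long 58.28472019099352 58.67172007237817 foot 59.661823326843745
(np.float32(58.217724), array([ 51.7, -47. ])) (np.float32(58.295586), array([51.5, 43.6])) (np.float32(-30.875595), array([-21.1,   0.4]))
```

```bash
python3 -c "
from bench import sign_off,get_obs
print(get_obs()['qvel'].round(3)); print(sign_off())"
```

```text
[ 0.004  0.012  0.009  0.005  0.006 -0.    -0.002]
the job is handed in; nothing more can be done
None
```

I toppled the carton towards the stop and pushed it along the lane until its end sat against it (square to within about 1°, gap about 1 mm by camera); it is inside the tape, the bystanders look unmoved, the hand is clear, and the job was handed in at about 9 s.

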